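Free the cam lock and push the loading slide home

ROBOT

A 6-joint arm with a two-finger parallel gripper is mounted at the origin on a cart in front of the work surface, level with it; the furniture and walls round the work are solid. World frame = base frame: x ahead of the robot, y to its left, z up, the work surface at z = 0. Lengths are in m, angles in degrees, forces in N, time in s.
With the tool pointing down it reaches from about 0.25 to 0.725 m from the base axis. Payload 4 kg.
Tool frame: the origin (TCP) lies between the finger pads; the fingertips stand 14 mm ahead of it and the grasp point (between the pads) lies 5 mm behind it; z points along the fingers, y is the direction in which the jaws open and shut (so a half turn about z gives the same grasp; the last joint's range is limited). The gripper opens to 85 mm and grips with 20 to 120 N. Pads are 22 mm wide; open, the fingers measure 114 mm over their backs; the gripper's body (76 mm by 85 mm) begins 54 mm behind the grasp point. The pads swing forward as they close: fully open they stand 13 mm farther back than shut.
Start: joints at [74.313, 13.785, 0.286, 76.501, 0, 90], TCP at [0.135, 0.481, 0.209] pointing down, gripper open.
Joint ranges: [-155.79, 155.79], [-60.16, 107.12], [-62.33, 73.08], [-114, 123.19], [-81.49, 82.49], [-180, 180]. Speed limits (degrees/s): [159.86, 159.86, 180, 180, 180, 180].

INTERFACE

Orientations are given as a 3x3 rotation matrix whose columns are the frame's x, y, z axes.
In Python, from cell import manip, vision, order gives the robot as it stands.
- The arm moves only by the shell command python3 -m jog 'ROWS' [FORCE]. ROWS is JSON, one flat list of numbers, 7 for each row, row after row: the finger opening in m, from 0 to 0.0854, then the shift along the tool's x, y, z in m, then the turn, a rotation vector about the tool's x, y, z in degrees. A call has exactly 5 rows; each row shifts and turns the commanded pose from where the row before left it, along the tool's axes as they then stand; what a row does not reach is not made up. A row lasts 1/12 s, in which the tool goes at most 41.7 mm and 7.16 degrees, less where a joint would pass 70% of its speed; a pose out of reach is approached as far as the arm can. A call is refused whole if a number of a shift passes 0.0417 or a number of a turn 7.16, either way. A call with a gripper value outside its range is refused whole. The fingers move at their own pace and stop on an object; FORCE is the grip in N (left out, the last holds). Time passes only in rows, so rows that do not move let the fingers close, or fill a call up. It gives the time, the measured TCP pose, the force and the opening at its end, in the units of the state.
- manip.state(): the state, without advancing time (a new reading comes with each control period).
- vision.capture(name): name is "scene" or "top" or "wrist"; returns a dict with "img" (480x640x3 uint8, red, green, blue), "range_z" (480x640 float32, m along the optical axis (not along the pixel's ray), 0 where there is no reading), "vertical_fov" (degrees; the focal length in pixels is half the picture's height over the tangent of half this angle, whatever the lens; pixels are square), "cx", "cy" (the principal point, pixels), "xyz" and "rotation" of the camera in the world. Camera axes: x right, y down, z forward; pixel columns grow to the right and rows downward; lengths in m; the calibration is good to about 2 mm. A picture is of the moment at which its call begins.
- order.sign_off(): hands the job in, once; it reports no verdict.
The state is a dict: "clock": time; "joint_positions": joint angles; "dq": joint speeds; "joint_efforts": joint torques, N m; "tcp_pos": TCP position; "tool_rot": TCP orientation; "wrist_force": force on the tool from outside, world axes, zero at the start; "moment": the same for the moment, N m; "gripper_width": finger opening in m.
Only numpy, scipy, OpenCV 4.12 (cv2) and the standard library are available. Lean on these libraries where they do the work, as an engineer would, in place of code of your own. Each camera call takes 0.05 s, during which the arm holds its last target. There are 200 camera calls.

TASK

The loading slide with the small weight on it is blocked by the eccentric cam in front of it. Using the fingertips only, push the cam's lever round until the cam has its low side to the slide, the lever pointing straight away from it; only then push the slide from behind fully home against its end stops, and take the hand away. Do not grip the lever, leave the small weight untouched and standing in its seat, and leave the other loose things on the bench where they are.

Things in the scene. Friction and masses are not known exactly. Their poses are not given: they have to be found in the camera images.
- fixture: Fixed cam-lock fixture: aluminium base plate 10 mm thick, x -150 to +72, y -56 to +56 mm; low guide rails (tops at 28 mm); two end-stop blocks (tops at 32 mm) at x -43 to -33, y 38 to 50 mm on both sides. Origin: the cam's upright pivot axis at the bench top. +x: the way the slide is pushed (from slide to cam); z up.
- cam (a joint): Turn of the eccentric cam about its upright pivot, rad. 0 = low point, lever along the fixture's +x. Positive = clockwise from above: at value a the lever points along (cos a, -sin a) in the fixture's x, y. Starts between 1.0 and 1.95; travel -1.2 to 2.0, no stop or click at 0. Stays where it is left; about 8 N to push at 62 mm from the pivot. The slide can go home when it is within 0.3 of 0.
- cam_disc (a point): Centre of the cam's steel disc, 24 mm above the bench: radius 32 mm, 15 to 33 mm above the bench, 18 mm off the pivot on the lever's side, so that its thick side lies under the lever.
- lever_tip (a point): End of the cam's lever, 90 mm from the pivot, 51 mm above the bench. The lever is a straight dark bar 14 mm wide, 22 mm tall (40 to 62 mm above the bench) running from the hub (13 mm radius) on the pivot to this end, above the disc and on its thick side.
- slide (a joint): Travel of the follower slide, m: 0 = back (start), 0.037 = fully home, its front face against the two end stops. Moves along the fixture's +x; stays where it is left; about 4 N to push. With the cam not at its low point its front roller meets the cam and the slide stops short; shoving it does not turn the cam.
- push_face (a point): Centre of the slide's flat upright rear face, 28 mm above the bench; the face looks along the fixture's -x, is 88 mm wide, from 11 to 45 mm above the bench. The slide is a plain steel block, 80 mm long, between the guide rails; when back it stands 10 mm out over the base's rear end. This point is at fixture x = -160 mm plus the slide's travel, y = 0.
- weight_seat (a point): Centre of the round seat on the slide's top, 45 mm above the bench, 54 mm ahead of the rear face; 34 mm wide inside, with a rim 6 mm high. Moves with the slide.
- weight_1: Small grey knob weight, 28 mm across, 40 mm tall, standing loose in the slide's seat (top 85 mm above the bench), to ride along untouched. Origin: centre of its underside.
- weight_0: Bystander: larger brass knob weight, 36 mm across, 46 mm tall, loose on the bench beside the fixture. Origin: centre of its underside.
- loupe: Bystander: black standing loupe, 40 mm across, 40 mm tall, loose on the bench beside the fixture. Origin: centre of its underside.
- dropper_0: Bystander: brown dropper bottle with white top, 30 mm across, 92 mm tall, loose on the bench beside the fixture. Origin: centre of its underside.
- tweezers_0: Bystander: black tweezers, 127 mm long, 10 mm high, lying loose on the bench beyond the cam. Origin: about the middle of their underside; they lie along their own y.
- lapper_left: Fixed polishing machine on the bench, to the left of the fixture: a box-shaped obstacle between the arm's start and the work. Origin: middle of its underside. From it the housing spans x -195 to +185 mm and y -150 to +190 mm; its top is 344 mm above the bench, and clamp levers on the top reach up to 372 mm and out to y -200 mm. Pass above or in front of it.
- bottle_left_1: Fixed wash bottle, 67 mm across, 245 mm tall, standing at the back of the bench beyond the fixture, in front of the rack. Origin: centre of its underside.

How it is judged:
By the outcome, as a careful person would: the job done as asked, in the order asked, and still so for the second after the job is handed in, with the robot touching nothing.
It also fails if it takes over 64 s, if anything falls off the work surface, if the arm or the gripper's body presses on something with over 40 N, if the wrist force passes 120 N, or if a joint passes its speed limit or range.

## Working session

There is one attempt and no reset: what is moved stays moved. The work goes in short steps, Python scripts to look and compute and a shell command to move; the robot and the scene stay as the last step left them, time stands still between calls to the robot, and variables do not carry over. Pictures are saved under pics/ and viewed, about 8 in all and at most 12, crops included, and the job is handed in when it is done.

```bash
mkdir -p pics; cat > h.py <<'E'
import numpy as np,cv2
from cell import manip,vision,order
def cap(n,f=None):
    d=vision.capture(n)
    if f: cv2.imwrite('pics/'+f,cv2.cvtColor(d['img'],cv2.COLOR_RGB2BGR))
    return d
def ray(d,u,v):
    f=240/np.tan(np.radians(d['vertical_fov']/2))
    return np.array(d['rotation'])@np.array([(u-d['cx'])/f,(v-d['cy'])/f,1.])
def plane(d,u,v,z):
    r=ray(d,u,v);c=np.array(d['xyz']);return c+r*(z-c[2])/r[2]
def pt(d,u,v):
    return np.array(d['xyz'])+ray(d,u,v)*d['range_z'][int(v),int(u)]
E
python3 - <<'E'
from h import *
import pickle
for n in('top','scene'):
    d=cap(n,n+'1.png');pickle.dump(d,open(n+'.pkl','wb'));print(n,d['xyz'],d['rotation'],d['vertical_fov'])
s=manip.state();print(s)
E
```

```text
top [ 0.54023815 -0.19761562  0.99790543] [[ 0.02334087 -0.99459823  0.10114134]
 [-0.99955945 -0.02507245 -0.015883  ]
 [ 0.01833307 -0.10072606 -0.99474527]] 55.91127051151884
scene [-0.0586774  -0.68520046  0.44998534] [[ 0.57828153 -0.33428629  0.74420639]
 [-0.81577674 -0.22581842  0.53246065]
 [-0.00993879 -0.91501842 -0.4032896 ]] 53.442654134698714
{'clock': 0.1, 'joint_positions': array([7.43119583e+01, 1.38288079e+01, 2.22254595e-01, 7.65035462e+01,
       1.29946092e-03, 8.99989462e+01]), 'dq': array([-0.00249963, -0.1116012 ,  0.13267197, -0.06328303, -0.01757637,
       -0.09157902]), 'joint_efforts': array([ 6.42385512e-04, -3.73137546e+01,  2.53010184e+01,  1.08562305e-02,
        6.45290243e-05,  5.64545701e-06]), 'tcp_pos': array([0.13502617, 0.48078342, 0.20769945]), 'tool_rot': array([[-9.62753164e-01,  2.70381310e-01, -5.41433982e-04],
       [ 2.70381851e-01,  9.62751398e-01, -1.84388171e-03],
       [ 2.27151707e-05, -1.92159687e-03, -9.99998153e-01]]), 'wrist_force': array([-0.88918939,  0.57811507,  0.45336614]), 'moment': array([ 0.01820766, -0.06025357,  0.04479119]), 'gripper_width': 0.08569021274132754}
```

View pics/top1.png

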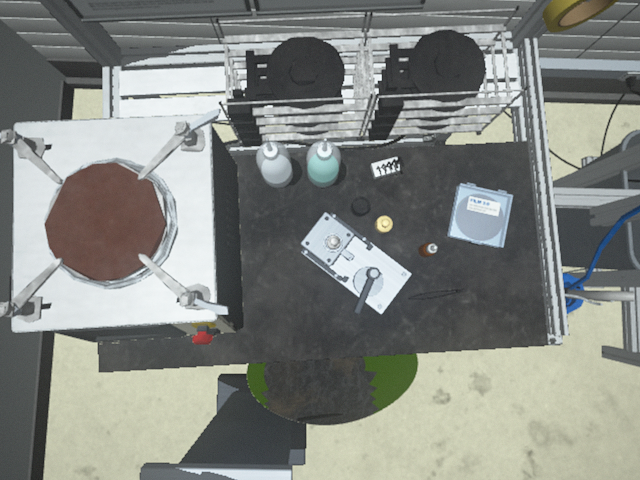

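View pics/scene1.png

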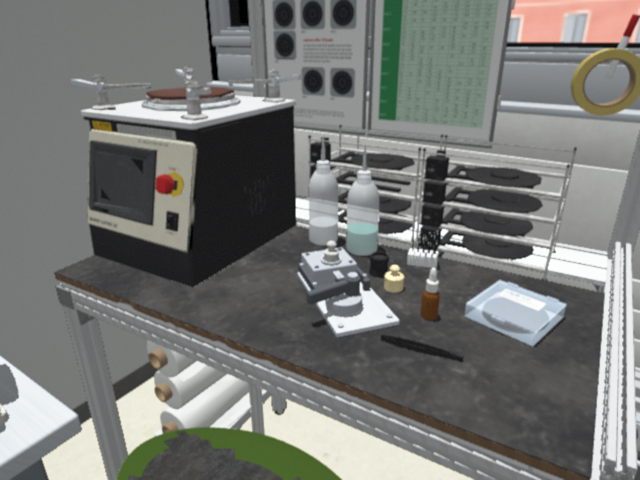

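The top view shows the fixture around (357,262), with the slide and weight at (333,241), the cam hub at (373,272) and the lever running to about (360,310). The loupe is at (361,206), the brass weight at (384,224), the dropper at (428,250) and the tweezers at (435,294). I'll zoom in for exact pixels.

```bash
python3 - <<'E'
import cv2
i=cv2.imread('pics/top1.png')[190:330,290:470]
cv2.imwrite('pics/crop1.png',cv2.resize(i,None,fx=4.4,fy=4.2,interpolation=cv2.INTER_CUBIC) if 0 else cv2.resize(i,None,fx=4,fy=4,interpolation=cv2.INTER_CUBIC))
E
```

```text
(no output)
```

View pics/crop1.png

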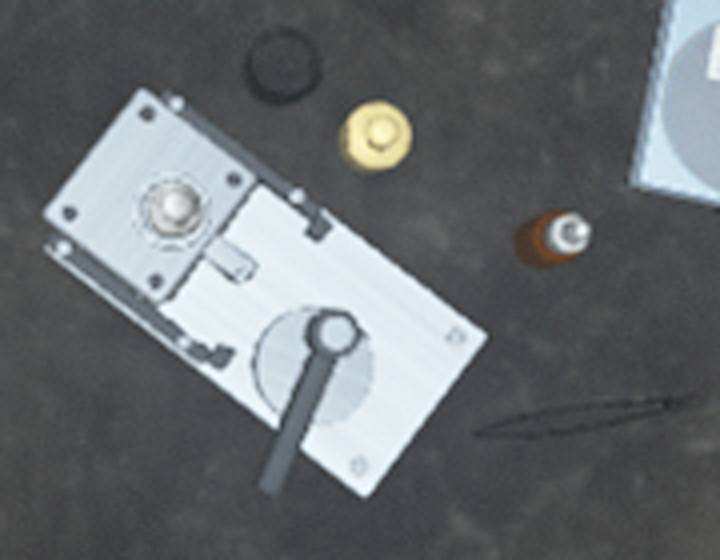

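The crop gives these pixels: hub (335,333), lever end (270,488), front plate corners (487,335) and (368,495), slide rear corners (143,90) and (45,215).

```bash
cat > fit.py <<'E'
from h import *
import pickle
d=pickle.load(open('top.pkl','rb'))
P=lambda u,v,z:plane(d,290+(u+.5)/4-.5,190+(v+.5)/4-.5,z)
a,b=P(487,335,.01),P(368,495,.01)     # x=72,y=+56 / -56 
r1,r2=P(143,90,.045),P(45,215,.045)   # x=-160,y=+44/-44
hub=P(335,333,.064);tip=P(270,488,.062)
print('front',a,b,np.linalg.norm(a-b));print('rear',r1,r2,np.linalg.norm(r1-r2))
mf=(a+b)/2;mr=(r1+r2)/2
D=(mf-mr)[:2];print('len',np.linalg.norm(D),'yaw',np.degrees(np.arctan2(D[1],D[0])))
x=D/np.linalg.norm(D);y=np.array([-x[1],x[0]])
e=(a-b)[:2];print('yaw from edges',np.degrees(np.arctan2(-e[0],e[1])),(r1-r2)[:2])
print('pivot', mf[:2]-.072*x, mr[:2]+.16*x,'hub',hub,'tip',tip)
v=(tip-hub)[:2];print('lever len',np.linalg.norm(v),'angle',np.degrees(np.arctan2(-v@y,v@x)))
for n,u,vv,z in(('loupe',283,65,.04),('brass',380,133,.04),('drop',570,232,.09),('tw1',475,433,.01),('tw2',690,398,.01),('wt',175,203,.085)):print(n,P(u,vv,z))
for n,u,v in(('lap right edge front',228,330),('lap right top',222,120)):print(n,plane(d,u,v,.344))
for n,u,v in(('b1',275,165),('b2',322,163)):print(n,plane(d,u,v,.15))
E
python3 fit.py
```

```text
front [ 0.57008136 -0.41052859  0.01      ] [ 0.48213374 -0.34617562  0.01      ] 0.10897747511731581
rear [ 0.69488624 -0.21859971  0.045     ] [ 0.62672417 -0.16830846  0.045     ] 0.08470701207474352
len 0.22875911918937591 yaw -126.07322763480208
yaw from edges -126.19365194684406 [ 0.06816207 -0.05029125]
pivot [ 0.5685025  -0.32015701] [ 0.56659421 -0.32277651] hub [ 0.56760526 -0.32015166  0.064     ] tip [ 0.48762102 -0.28797612  0.062     ]
lever len 0.08621335777084416 angle 75.84038777116521
loupe [ 0.71125333 -0.29360546  0.04      ]
brass [ 0.67575318 -0.34618242  0.04      ]
drop [ 0.62064884 -0.43524572  0.09      ]
tw1 [ 0.51676124 -0.40415965  0.01      ]
tw2 [ 0.53841185 -0.52187525  0.01      ]
wt [ 0.6308551  -0.23526637  0.085     ]
lap right edge front [ 0.47359592 -0.07764188  0.344     ]
lap right top [ 0.78082324 -0.05515052  0.344     ]
b1 [ 0.76644316 -0.11786704  0.15      ]
b2 [ 0.77290491 -0.20766323  0.15      ]
```

```bash
python3 - <<'E'
from h import *
import pickle
d=pickle.load(open('top.pkl','rb'))
for n,u,v in(('stool',255,385),('stool mid',330,395),('stool2',400,380),('grey',230,430),('greyL',170,470),('white',240,472),('button',204,338),('clamp',220,308),('clampR',213,118),('housing front R',225,328),('hubtop',373,272),('benchedge',300,353),('clampL',15,305)):
    print(n,pt(d,u,v).round(3))
s=pickle.load(open('scene.pkl','rb'))
for n,u,v in(('leftwhite',30,390),('left2',20,435)):print(n,pt(s,u,v).round(3))
E
```

```text
stool [ 0.265 -0.045 -0.27 ]
stool mid [ 0.24  -0.25  -0.283]
stool2 [ 0.288 -0.439 -0.26 ]
grey [ 0.111  0.037 -0.382]
greyL [ 0.146  0.094 -0.002]
white [ 0.145 -0.053 -0.001]
button [ 0.447 -0.016  0.222]
clamp [ 0.505 -0.069  0.364]
clampR [ 0.777 -0.046  0.362]
housing front R [ 0.457 -0.036  0.149]
hubtop [ 0.569 -0.319  0.069]
benchedge [ 0.393 -0.172 -0.002]
clampL [0.503 0.215 0.358]
leftwhite [ 0.136 -0.065  0.   ]
left2 [ 0.089 -0.135 -0.001]
```

```bash
python3 -m jog '[0,0.0,-0.0417,0,0,0,0, 0,0,-0.0417,0,0,0,0, 0,0,-0.0417,0,0,0,0, 0,0,-0.0417,0,0,0,0, 0,0,-0.0417,0,0,0,0]'; python3 -c "
from h import *
print(manip.state()['joint_positions'])"
```

```text
clock: 0.52
tcp_pos: [0.0782, 0.2785, 0.2076]
tool_rot: [[-0.963, 0.27, -0.0], [0.27, 0.963, -0.002], [0.0, -0.002, -1.0]]
wrist_force: [-0.1, 0.5, 1.6]
gripper_width: 0.0255
[ 7.43113781e+01 -1.06242686e+01 -2.51166825e+01  7.56103701e+01
  4.12803778e-04  8.99986576e+01]
```

```bash
cat > plan.py <<'E'
from h import *
X=np.array([-.589,-.808]);Y=np.array([.808,-.589]);O=np.array([.5675,-.3205])
def fx(x,y): return O+x*X+y*Y
def tofx(p): v=np.array(p[:2])-O;return v@X*1e3,v@Y*1e3
def yaw(): R=np.array(manip.state()['tool_rot']);return np.degrees(np.arctan2(R[1,0],R[0,0]))
def plan(wps,p=None,f=None):
    p=np.array(manip.state()['tcp_pos'] if p is None else p,float);f=yaw() if f is None else f
    for (t,g,n) in wps:
        dp=(np.array(t)-p)/n;df=(g-f)/n
        for i in range(n):
            c,s=np.cos(np.radians(f)),np.sin(np.radians(f))
            print('0,%.4f,%.4f,%.4f,0,0,%.2f,'%(c*dp[0]+s*dp[1],s*dp[0]-c*dp[1],-dp[2],-df));p=p+dp;f+=df
        print('--')
E
python3 - <<'E'
from plan import *
a=fx(-.013,-.071);print(a)
plan([([.25,.17,.208],159,5),([.32,-.02,.208],128,5),([.33,-.2,.208],96,5),([a[0],a[1],.12],68,8),([a[0],a[1],.056],68,2)],f=164.3)
import pickle
d=pickle.load(open('top.pkl','rb'))
# bottles: 3d points above 5cm in that area
uu,vv=np.meshgrid(range(250,345),range(130,195));Q=np.array([pt(d,u,v) for u,v in zip(uu.ravel(),vv.ravel())])
for lo,hi in((.06,.14),(.15,.2),(.2,.26)):
    q=Q[(Q[:,2]>lo)&(Q[:,2]<hi)&(Q[:,0]<.85)]
    for k in(q[q[:,1]>-.165],q[q[:,1]<=-.165]):
        if len(k):print(lo,len(k),k.min(0).round(3),k.max(0).round(3))
E
```

```text
[ 0.517789 -0.268177]
0,-0.0389,-0.0116,-0.0001,0,0,1.06,
0,-0.0392,-0.0109,-0.0001,0,0,1.06,
0,-0.0393,-0.0101,-0.0001,0,0,1.06,
0,-0.0395,-0.0094,-0.0001,0,0,1.06,
0,-0.0397,-0.0087,-0.0001,0,0,1.06,
--
0,-0.0267,-0.0305,0.0000,0,0,6.20,
0,-0.0298,-0.0274,0.0000,0,0,6.20,
0,-0.0326,-0.0240,0.0000,0,0,6.20,
0,-0.0350,-0.0204,0.0000,0,0,6.20,
0,-0.0370,-0.0165,0.0000,0,0,6.20,
--
0,-0.0296,-0.0206,0.0000,0,0,6.40,
0,-0.0317,-0.0172,0.0000,0,0,6.40,
0,-0.0334,-0.0135,0.0000,0,0,6.40,
0,-0.0347,-0.0097,0.0000,0,0,6.40,
0,-0.0356,-0.0058,0.0000,0,0,6.40,
--
0,-0.0109,0.0225,0.0110,0,0,3.50,
0,-0.0095,0.0231,0.0110,0,0,3.50,
0,-0.0081,0.0236,0.0110,0,0,3.50,
0,-0.0067,0.0241,0.0110,0,0,3.50,
0,-0.0052,0.0244,0.0110,0,0,3.50,
0,-0.0037,0.0247,0.0110,0,0,3.50,
0,-0.0022,0.0249,0.0110,0,0,3.50,
0,-0.0006,0.0250,0.0110,0,0,3.50,
--
0,-0.0000,0.0000,0.0320,0,0,0.00,
0,-0.0000,0.0000,0.0320,0,0,0.00,
--
0.06 457 [ 0.751 -0.145  0.06 ] [ 0.85  -0.057  0.14 ]
0.06 428 [ 0.755 -0.246  0.06 ] [ 0.814 -0.177  0.14 ]
0.15 606 [ 0.757 -0.14   0.15 ] [ 0.813 -0.085  0.2  ]
0.15 466 [ 0.765 -0.236  0.15 ] [ 0.815 -0.188  0.199]
0.2 46 [ 0.78  -0.116  0.201] [ 0.787 -0.107  0.246]
0.2 34 [ 0.786 -0.215  0.2  ] [ 0.792 -0.208  0.237]
```

```bash
python3 -m jog '[0,-0.039,-0.0116,0,0,0,1.06, 0,-0.039,-0.011,0,0,0,1.06, 0,-0.039,-0.010,0,0,0,1.06, 0,-0.0395,-0.0094,0,0,0,1.06, 0,-0.0397,-0.0087,0,0,0,1.06]'
python3 -m jog '[0,-0.0267,-0.0305,0,0,0,6.2, 0,-0.0298,-0.0274,0,0,0,6.2, 0,-0.0326,-0.024,0,0,0,6.2, 0,-0.035,-0.0204,0,0,0,6.2, 0,-0.037,-0.0165,0,0,0,6.2]'; python3 -c "
from h import *
print(manip.state()['joint_positions'])"
```

```text
clock: 0.93
tcp_pos: [0.2511, 0.1711, 0.2087]
tool_rot: [[-0.934, 0.358, 0.001], [0.358, 0.934, 0.001], [-0.001, 0.001, -1.0]]
wrist_force: [0.4, 1.5, -0.2]
gripper_width: -0.0002
clock: 1.35
tcp_pos: [0.3201, -0.0196, 0.2084]
tool_rot: [[-0.611, 0.791, 0.0], [0.791, 0.611, 0.0], [-0.0, 0.0, -1.0]]
wrist_force: [1.7, 2.0, -0.4]
gripper_width: -0.0002
[-3.52578329e+00 -6.91900615e+00 -2.20231125e+01  7.48798088e+01
  1.35732447e-02  4.87915839e+01]
```

```bash
python3 -m jog '[0,-0.0296,-0.0206,0,0,0,6.4, 0,-0.0317,-0.0172,0,0,0,6.4, 0,-0.0334,-0.0135,0,0,0,6.4, 0,-0.0347,-0.0097,0,0,0,6.4, 0,-0.0356,-0.0058,0,0,0,6.4]'
python3 -m jog '[0,-0.0109,0.0225,0.011,0,0,3.5, 0,-0.0095,0.0231,0.011,0,0,3.5, 0,-0.0081,0.0236,0.011,0,0,3.5, 0,-0.0067,0.0241,0.011,0,0,3.5, 0,-0.0052,0.0244,0.011,0,0,3.5]'
python3 -m jog '[0,-0.0037,0.0247,0.011,0,0,3.5, 0,-0.0022,0.0249,0.011,0,0,3.5, 0,-0.0006,0.025,0.011,0,0,3.5, 0,0,0,0,0,0,0, 0,0,0,0,0,0,0]'
python3 - <<'E'
from plan import *
s=manip.state();print(s['joint_positions'],yaw(),tofx(s['tcp_pos']))
cap('scene','scene2.png');cap('top','top2.png')
a=cv2.imread('pics/scene2.png')[200:380,260:480];b=cv2.imread('pics/top2.png')[190:330,270:441]
cv2.imwrite('pics/c2.png',np.hstack([cv2.resize(a,(440,360)),cv2.resize(b,(360,360))[:,:360]]))
E
```

```text
clock: 1.77
tcp_pos: [0.3295, -0.1993, 0.2083]
tool_rot: [[-0.099, 0.995, -0.0], [0.995, 0.099, 0.0], [0.0, -0.0, -1.0]]
wrist_force: [-0.0, 1.3, 0.3]
gripper_width: -0.0
clock: 2.18
tcp_pos: [0.4481, -0.2406, 0.1524]
tool_rot: [[0.203, 0.979, -0.001], [0.979, -0.203, 0.001], [0.0, -0.001, -1.0]]
wrist_force: [-0.0, -0.7, 1.0]
gripper_width: 0.0003
clock: 2.6
tcp_pos: [0.5175, -0.2653, 0.1183]
tool_rot: [[0.374, 0.928, -0.004], [0.928, -0.374, 0.002], [0.0, -0.004, -1.0]]
wrist_force: [-0.7, 0.8, -0.5]
gripper_width: -0.0002
[-2.71402518e+01  2.60920449e+01  4.31483387e+00  6.84655919e+01
 -3.83337586e-03  8.47942440e+01] 68.06547383987282 (np.float64(-15.156641306406101), np.float64(-72.87171506254597))
```

View pics/c2.png

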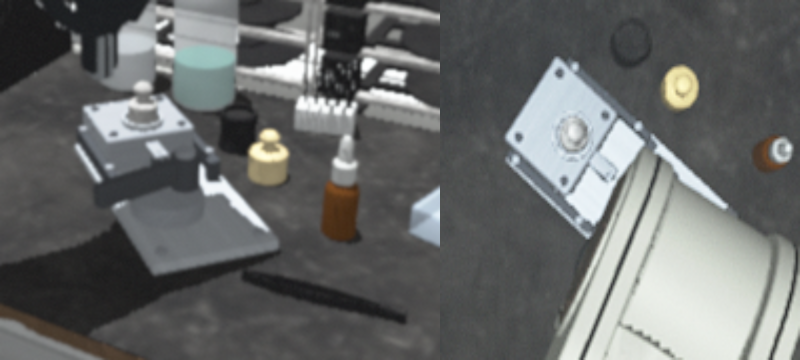

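Clear of everything. I'll descend beside the lever and close in on it.

```bash
python3 -m jog '[0,0,0,0.025,0,0,0, 0,0,0,0.025,0,0,0, 0,0,0,0.013,0,0,0, 0,0,0,0,0,0,0, 0,0,0,0,0,0,0]' && python3 -m jog '[0,-0.004,0,0,0,0,0, 0,-0.004,0,0,0,0,0, 0,-0.003,0,0,0,0,0, 0,-0.002,0,0,0,0,0, 0,0,0,0,0,0,0]'; python3 -c "
from plan import *
print(tofx(manip.state()['tcp_pos']),yaw())"
```

```text
clock: 3.12
tcp_pos: [0.517, -0.2654, 0.0581]
tool_rot: [[0.374, 0.927, -0.001], [0.927, -0.374, 0.0], [0.0, -0.001, -1.0]]
wrist_force: [-0.6, -0.6, 0.4]
gripper_width: 0.0
clock: 3.53
tcp_pos: [0.5133, -0.2786, 0.0582]
tool_rot: [[0.375, 0.927, 0.001], [0.927, -0.375, -0.001], [-0.0, 0.001, -1.0]]
wrist_force: [0.1, 0.2, 0.0]
gripper_width: 0.0001
(np.float64(-1.899118025141311), np.float64(-68.49153178559527)) 67.96182467224189
```

```bash
python3 -m jog '[0,-0.0041,-0.001,0,0,0,-3.5, 0,-0.0041,-0.001,0,0,0,-3.5, 0,-0.0041,-0.001,0,0,0,-3.5, 0,-0.0041,-0.001,0,0,0,-3.5, 0,-0.0041,-0.001,0,0,0,-3.5]'; python3 -c "
from plan import *
print(tofx(manip.state()['tcp_pos']),yaw())"
```

```text
clock: 3.95
tcp_pos: [0.503, -0.2964, 0.0576]
tool_rot: [[0.075, 0.997, 0.0], [0.997, -0.075, 0.0], [0.0, 0.0, -1.0]]
wrist_force: [0.7, 0.8, 0.2]
gripper_width: -0.0001
(np.float64(18.522434460687755), np.float64(-66.34317871671988)) 85.68458977621789
```

```bash
python3 -m jog '[0,-0.005,0,0,0,0,0, 0,-0.0041,-0.001,0,0,0,-3.5, 0,-0.0041,-0.001,0,0,0,-3.5, 0,-0.0041,-0.001,0,0,0,-3.5, 0,-0.0041,-0.001,0,0,0,-3.5]'; python3 -c "
from plan import *
print(tofx(manip.state()['tcp_pos']),yaw())
cap('scene','s3.png');cap('top','t3.png')
a=cv2.imread('pics/s3.png')[200:380,260:480];b=cv2.imread('pics/t3.png')[190:330,270:441]
cv2.imwrite('pics/c3.png',np.hstack([cv2.resize(a,(440,360),interpolation=2),cv2.resize(b,(360,360))]))"
```

```text
clock: 4.37
tcp_pos: [0.4989, -0.318, 0.0576]
tool_rot: [[-0.167, 0.986, 0.0], [0.986, 0.167, -0.0], [-0.0, 0.0, -1.0]]
wrist_force: [0.6, 0.3, -0.5]
gripper_width: -0.0001
(np.float64(38.35807550607397), np.float64(-56.86573096932152)) 99.5845892706632
```

View pics/c3.png

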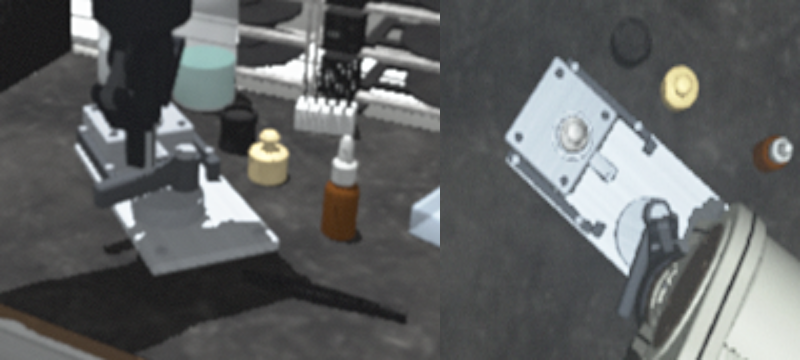

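```bash
python3 - <<'E'
from plan import *
d=cap('scene','s4.png')
f=240/np.tan(np.radians(d['vertical_fov']/2));R=np.array(d['rotation'])
t=np.array(manip.state()['tcp_pos'])
im=cv2.imread('pics/s4.png')[240:330,270:380];im=cv2.resize(im,(770,630)[:2],interpolation=2)[:600]
for n,p,c in(('tip',t+[0,0,-.014],(0,0,255)),('tcp',t,(0,255,0)),('lev',[.488,-.288,.062],(255,0,0)),('hub',[.5675,-.3205,.062],(255,255,0))):
    q=R.T@(np.array(p)-d['xyz']);u=d['cx']+f*q[0]/q[2];v=d['cy']+f*q[1]/q[2];print(n,u,v,q[2])
    cv2.circle(im,(int((u-270)*7),int((v-240)*7)),4,c,-1)
cv2.imwrite('pics/c4.png',im)
for u,v in((305,272),(308,265),(310,255),(300,285),(290,287),(315,287),(330,280)):print(u,v,pt(d,u,v).round(3))
E
```

```text
tip 329.23991424333116 303.0395753012714 0.7744532879838087
tcp 329.2753223540291 295.55948920520456 0.7688072335594842
lev 310.185233791468 290.7091467268301 0.7748048811773095
hub 352.62784420997764 276.8751427808225 0.8166643180620275
305 272 [ 0.588 -0.204  0.028]
308 265 [ 0.595 -0.206  0.04 ]
310 255 [ 0.449 -0.317  0.15 ]
300 285 [ 0.582 -0.196  0.   ]
290 287 [ 0.567 -0.183 -0.001]
315 287 [ 0.551 -0.253  0.028]
330 280 [ 0.487 -0.327  0.094]
```

View pics/c4.png

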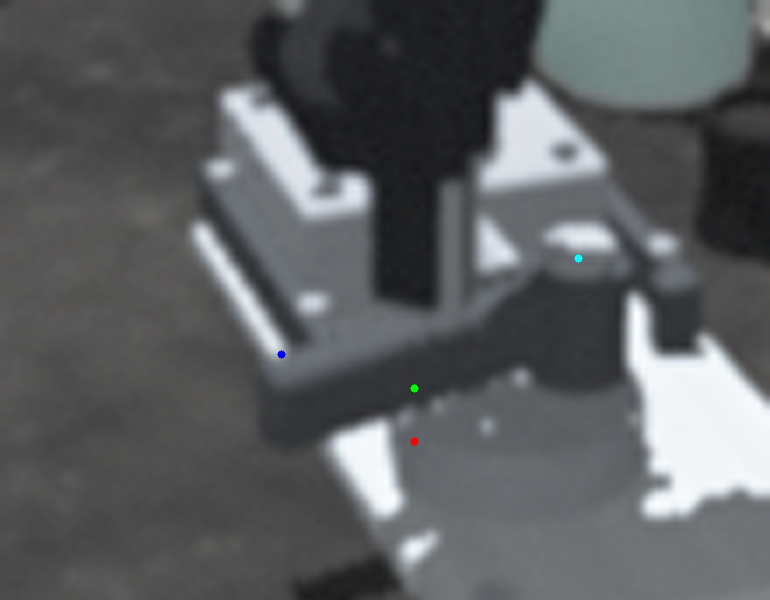

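```bash
python3 - <<'E'
from plan import *
d=cap('scene');t=np.array(manip.state()['tcp_pos'])
for u in(326,330,334,336):
    print(u,[(v,*pt(d,u,v).round(3)) for v in range(270,292,2)])
w=cap('wrist','w1.png');print(w['xyz'],np.array(w['rotation']).round(3),t,w['vertical_fov'])
E
```

```text
326 [(270, np.float64(0.488), np.float64(-0.319), np.float64(0.109)), (272, np.float64(0.486), np.float64(-0.32), np.float64(0.106)), (274, np.float64(0.487), np.float64(-0.319), np.float64(0.102)), (276, np.float64(0.486), np.float64(-0.32), np.float64(0.1)), (278, np.float64(0.487), np.float64(-0.32), np.float64(0.096)), (280, np.float64(0.487), np.float64(-0.32), np.float64(0.092)), (282, np.float64(0.487), np.float64(-0.32), np.float64(0.088)), (284, np.float64(0.493), np.float64(-0.316), np.float64(0.081)), (286, np.float64(0.515), np.float64(-0.301), np.float64(0.062)), (288, np.float64(0.509), np.float64(-0.305), np.float64(0.062)), (290, np.float64(0.508), np.float64(-0.306), np.float64(0.06))]
330 [(270, np.float64(0.487), np.float64(-0.327), np.float64(0.111)), (272, np.float64(0.488), np.float64(-0.327), np.float64(0.108)), (274, np.float64(0.486), np.float64(-0.327), np.float64(0.105)), (276, np.float64(0.486), np.float64(-0.328), np.float64(0.102)), (278, np.float64(0.487), np.float64(-0.327), np.float64(0.098)), (280, np.float64(0.488), np.float64(-0.327), np.float64(0.
[... 1216 characters left out ...]
9), np.float64(0.099)), (276, np.float64(0.5), np.float64(-0.329), np.float64(0.096)), (278, np.float64(0.501), np.float64(-0.329), np.float64(0.092)), (280, np.float64(0.5), np.float64(-0.33), np.float64(0.089)), (282, np.float64(0.5), np.float64(-0.33), np.float64(0.086)), (284, np.float64(0.531), np.float64(-0.31), np.float64(0.062)), (286, np.float64(0.528), np.float64(-0.312), np.float64(0.06)), (288, np.float64(0.529), np.float64(-0.311), np.float64(0.055)), (290, np.float64(0.526), np.float64(-0.314), np.float64(0.054))]
[ 0.48494932 -0.23427031  0.22236587] [[ 0.987  0.153  0.053]
 [ 0.162 -0.933 -0.321]
 [ 0.     0.325 -0.946]] [ 0.49895258 -0.31768394  0.05748594] 62.90898807775661
```

View pics/w1.png

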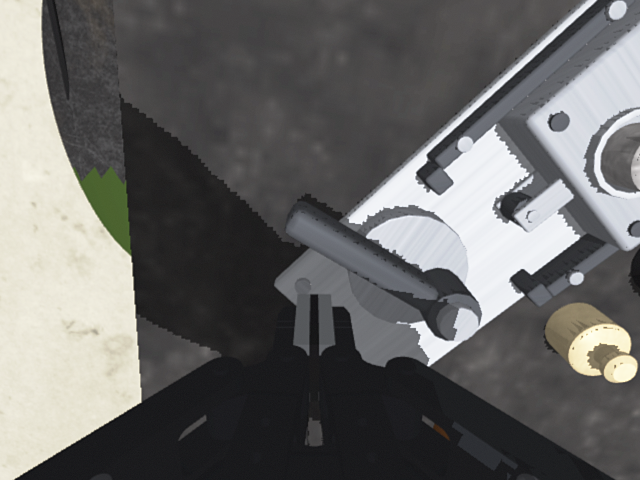

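The fingertips are at z ≈ 0.085, not the 0.044 the report implies. The tool has been passing over the lever without touching it. I'll check which is wrong, the arm pose or the tool length.

```bash
python3 - <<'E'
from plan import *
w=cap('wrist')
for n,u,v in(('bench',250,120),('bench2',420,60),('levertop',350,235),('hub',460,318),('brass',620,368),('slide top',555,90),('tipL',304,298),('tipR',325,298),('finger',330,330),('body',310,470),('body2',300,400),('body3',230,370)):print(n,pt(w,u,v).round(3))
s=manip.state();print(s['joint_positions'])
E
```

```text
bench [ 0.452 -0.251  0.   ]
bench2 [ 0.537 -0.206 -0.002]
levertop [ 0.511 -0.289  0.054]
hub [ 0.565 -0.315  0.068]
brass [ 0.671 -0.343  0.046]
slide top [ 0.588 -0.214  0.04 ]
tipL [ 0.493 -0.306  0.088]
tipR [ 0.501 -0.305  0.087]
finger [ 0.502 -0.305  0.109]
body [ 0.496 -0.307  0.161]
body2 [ 0.493 -0.306  0.142]
body3 [ 0.473 -0.309  0.131]
[-3.24667178e+01  2.98491583e+01  7.48502867e-01  6.09083409e+01
  6.91261120e-03  4.80957480e+01]
```

Both cameras agree that the tool sits 42 mm higher than reported, and its lateral position is right. So the true tip z is the reported TCP z + 0.028. I'll go back behind the lever and descend by the true height.

```bash
python3 - <<'E'
from plan import *
a=fx(-.013,-.072)
plan([([a[0],a[1],.058],68,5)])
E
```

```text
0,0.0092,0.0052,-0.0001,0,0,6.29,
0,0.0097,0.0042,-0.0001,0,0,6.29,
0,0.0101,0.0031,-0.0001,0,0,6.29,
0,0.0104,0.0019,-0.0001,0,0,6.29,
0,0.0106,0.0008,-0.0001,0,0,6.29,
--
```

```bash
python3 -m jog '[0,0.0092,0.0052,0,0,0,6.29, 0,0.0097,0.0042,0,0,0,6.29, 0,0.0101,0.0031,0,0,0,6.29, 0,0.0104,0.0019,0,0,0,6.29, 0,0.0106,0.0008,0,0,0,6.29]'
python3 -m jog '[0,0,0,0,0,0,0, 0,0,0,0.015,0,0,0, 0,0,0,0.015,0,0,0, 0,0,0,0.012,0,0,0, 0,0,0,0,0,0,0]'
python3 -c "
from plan import *
s=manip.state();t=s['tcp_pos'];print(tofx(t),yaw(),t)
d=cap('scene');K=[]
for v in range(200,330):
  for u in range(270,380):
    q=pt(d,u,v)
    if np.hypot(*(q-t)[:2])<.02 and q[2]>.035:K.append(q)
K=np.array(K);print(len(K),K.min(0),K.max(0))
w=cap('wrist')
h=[(u,v) for v in range(200,480,2) for u in range(240,380,2) if np.hypot(*(pt(w,u,v)-t)[:2])<.022]
z=np.array([pt(w,u,v)[2] for u,v in h]);print(np.percentile(z,[0,2,5,10,50]))
"
```

```text
clock: 5.08
tcp_pos: [0.5172, -0.2671, 0.0576]
tool_rot: [[0.379, 0.925, -0.0], [0.925, -0.379, 0.0], [0.0, -0.0, -1.0]]
wrist_force: [0.7, -0.2, -0.3]
gripper_width: 0.0001
clock: 5.5
tcp_pos: [0.5148, -0.2671, 0.0129]
tool_rot: [[0.372, 0.928, -0.005], [0.928, -0.372, 0.002], [0.0, -0.005, -1.0]]
wrist_force: [-0.3, 1.1, -0.5]
gripper_width: 0.0001
(np.float64(-12.105153244531305), np.float64(-73.9869538549029)) 68.17582560094692 [ 0.51483715 -0.26712925  0.01289212]
848 [ 0.49502876 -0.28686665  0.04322869] [ 0.52849354 -0.24959686  0.15582267]
[-0.00287093 -0.00161318 -0.00122563 -0.00078292  0.08751807]
```

```bash
python3 -m jog '[0,-0.004,0.003,0,0,0,0, 0,-0.004,0.002,0,0,0,0, 0,-0.003,0,0,0,0,0, 0,-0.003,0,0,0,0,0, 0,0,0,0,0,0,0]'
python3 -m jog '[0,-0.0041,-0.001,0,0,0,-3.5, 0,-0.0041,-0.001,0,0,0,-3.5, 0,-0.0041,-0.001,0,0,0,-3.5, 0,-0.0041,-0.001,0,0,0,-3.5, 0,-0.0041,-0.001,0,0,0,-3.5]'; python3 -c "
from plan import *
t=manip.state()['tcp_pos'];print(tofx(t),yaw(),t)"
```

```text
clock: 6.02
tcp_pos: [0.5184, -0.2818, 0.0167]
tool_rot: [[0.373, 0.928, 0.005], [0.928, -0.373, 0.003], [0.005, 0.003, -1.0]]
wrist_force: [3.9, 5.6, 1.9]
gripper_width: 0.0003
clock: 6.43
tcp_pos: [0.5091, -0.2981, 0.0167]
tool_rot: [[0.071, 0.997, 0.006], [0.997, -0.071, 0.006], [0.007, 0.005, -1.0]]
wrist_force: [5.2, 10.4, 2.5]
gripper_width: -0.0001
(np.float64(16.268397447415538), np.float64(-60.37110941428396)) 85.9317252295388 [ 0.50912551 -0.29808146  0.01672936]
```

```bash
python3 -m jog '[0,-0.0075,-0.0018,0.0005,0,0,-7, 0,-0.0075,-0.0018,0.0005,0,0,-7, 0,-0.0075,-0.0018,0,0,0,-7, 0,-0.0075,-0.0018,0,0,0,-7, 0,-0.0075,-0.0018,0,0,0,-7]'
python3 -m jog '[0,-0.0038,-0.0009,0,0,0,-3.5, 0,-0.0038,-0.0009,0,0,0,-3.5, 0,-0.0038,-0.0009,0,0,0,-3.5, 0,-0.0038,-0.0009,0,0,0,-3.5, 0,0,0,0,0,0,0]'; python3 -c "
from plan import *
t=manip.state()['tcp_pos'];f=np.radians(yaw());v=t[:2]-O
l=np.array([-np.sin(f),np.cos(f)]);p=-np.array([np.cos(f),np.sin(f)])
print(tofx(t),yaw(),t,'r',v@l,'perp',v@p)"
```

```text
clock: 6.85
tcp_pos: [0.5043, -0.3348, 0.0153]
tool_rot: [[-0.517, 0.856, 0.002], [0.856, 0.517, 0.009], [0.007, 0.006, -1.0]]
wrist_force: [0.2, 11.9, 5.1]
gripper_width: -0.0001
clock: 7.27
tcp_pos: [0.5089, -0.3507, 0.0145]
tool_rot: [[-0.704, 0.71, -0.002], [0.71, 0.704, 0.006], [0.005, 0.003, -1.0]]
wrist_force: [-1.4, 5.9, 2.0]
gripper_width: 0.0003
(np.float64(58.9294932998006), np.float64(-29.571579358336916)) 134.77317984952052 [ 0.50888409 -0.35070386  0.01445653] r 0.06288410519388765 perp -0.01984156348229989
```

```bash
python3 -m jog '[0,-0.0035,-0.0009,0,0,0,-3.1, 0,-0.0035,-0.0009,0,0,0,-3.1, 0,-0.003,-0.0009,0,0,0,-3, 0,0,0,0,0,0,0, 0,0,0,0,0,0,0]'; python3 -c "
from plan import *
t=manip.state()['tcp_pos'];f=np.radians(yaw());v=t[:2]-O
l=np.array([-np.sin(f),np.cos(f)]);p=-np.array([np.cos(f),np.sin(f)])
print(tofx(t),yaw(),t,'r',v@l,'perp',v@p)"
python3 -m jog '[0,0.01,0,0,0,0,0, 0,0.015,0,0,0,0,0, 0,0.005,0,-0.03,0,0,0, 0,0,0,-0.04,0,0,0, 0,0,0,-0.04,0,0,0]'
python3 -c "
from plan import *
cap('wrist','w2.png')"
```

```text
clock: 7.68
tcp_pos: [0.5136, -0.3596, 0.0141]
tool_rot: [[-0.807, 0.59, -0.003], [0.59, 0.807, 0.005], [0.006, 0.003, -1.0]]
wrist_force: [-1.9, 6.8, 2.1]
gripper_width: -0.0001
(np.float64(63.2936735138831), np.float64(-20.49566971873554)) 143.8370443445961 [ 0.51364795 -0.35957774  0.01412436] r 0.06332632550069817 perp -0.0204178821640503
clock: 8.1
tcp_pos: [0.4893, -0.3439, 0.1248]
tool_rot: [[-0.806, 0.591, -0.003], [0.591, 0.807, 0.002], [0.004, -0.0, -1.0]]
wrist_force: [1.6, -0.8, 0.8]
gripper_width: -0.0
```

View pics/w2.png

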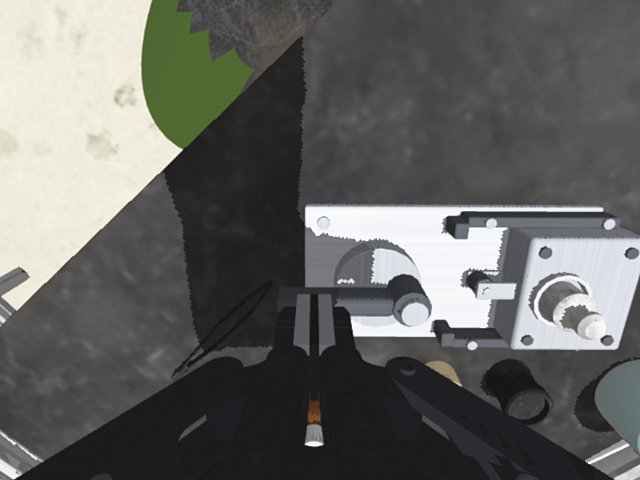

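```bash
python3 - <<'E'
from plan import *
w=cap('wrist')
L=[plane(w,u,288.3,.062) for u in (282,388)]
g=cv2.cvtColor(w['img'],cv2.COLOR_RGB2GRAY)
for u in(284,295,340,360,375,385):print(u,[ (v,int(g[v,u])) for v in range(283,294)])
E_=[plane(w,306,206,.01),plane(w,600,207,.01)]
an=lambda a,b:np.degrees(np.arctan2(*(b-a)[:2][::-1]))
print('lever',an(L[1],L[0]),'plate edge',an(E_[1],E_[0]))
q=w['rotation'];print(plane(w,410,318,.069))
s=manip.state();print(s['tcp_pos'])
a=fx(.10,-.09);b=fx(-.20,-.14);c=fx(-.185,0.);print(a,b,c,np.hypot(*c))
E
```

```text
284 [(283, 50), (284, 53), (285, 54), (286, 53), (287, 52), (288, 52), (289, 51), (290, 53), (291, 52), (292, 52), (293, 52)]
295 [(283, 51), (284, 51), (285, 52), (286, 52), (287, 53), (288, 50), (289, 51), (290, 51), (291, 53), (292, 53), (293, 51)]
340 [(283, 48), (284, 49), (285, 75), (286, 108), (287, 117), (288, 115), (289, 111), (290, 110), (291, 108), (292, 108), (293, 112)]
360 [(283, 49), (284, 75), (285, 109), (286, 114), (287, 115), (288, 111), (289, 110), (290, 109), (291, 111), (292, 110), (293, 110)]
375 [(283, 50), (284, 70), (285, 101), (286, 116), (287, 116), (288, 114), (289, 111), (290, 110), (291, 110), (292, 109), (293, 109)]
385 [(283, 100), (284, 101), (285, 105), (286, 111), (287, 114), (288, 112), (289, 112), (290, 110), (291, 111), (292, 109), (293, 110)]
lever -126.29636967368535 plate edge -126.48705508424901
[ 0.57902819 -0.3285046   0.069     ]
[ 0.49522668 -0.34809858  0.13329243]
[ 0.43588 -0.34829] [ 0.57218 -0.07644] [ 0.676465 -0.17102 ] 0.6977483333014849
```

```bash
python3 - <<'E'
from plan import *
w=cap('wrist','w3.png')
g=cv2.cvtColor(w['img'],cv2.COLOR_RGB2GRAY).astype(float)
def edge(us,lo,hi,th,z):
    P=[]
    for u in us:
        c=g[lo:hi,u];i=np.argmax(c>th)
        if i>0: v=lo+i-1+(th-c[i-1])/(c[i]-c[i-1]);P.append(plane(w,u,v,z)[:2])
    P=np.array(P);vx,vy,_,_=cv2.fitLine(P.astype(np.float32),cv2.DIST_HUBER,0,.001,.001).ravel();return len(P),np.degrees(np.arctan2(vy,vx)),P[0],P[-1]
print(edge(range(335,378,2),275,292,85,.062))
print(edge(range(320,440,4),190,225,150,.01))
print(edge(range(320,440,4),190,225,100,.01))
E
```

```text
(22, np.float32(52.35254), array([ 0.5346964 , -0.35900494]), array([ 0.54736268, -0.33363027]))
(30, np.float32(53.554386), array([ 0.48411725, -0.33373913]), array([ 0.53578748, -0.26396901]))Traceback (most recent call last):
  File "<stdin>", line 12, in <module>
  File "<stdin>", line 9, in edge
cv2.error: OpenCV(4.12.0) /io/opencv/modules/imgproc/src/linefit.cpp:618: error: (-215:Assertion failed) npoints2 >= 0 || npoints3 >= 0 in function 'fitLine'
```

```bash
python3 - <<'E'
from plan import *
c=fx(-.179,0);print(c)
plan([([.60,-.20,.133],193,8),([c[0],c[1],.133],233.9,7)])
import pickle
d=pickle.load(open('top.pkl','rb'))
Q=np.array([pt(d,u,v) for u in range(190,260) for v in range(270,345)])
q=Q[(Q[:,2]>.33)];i=q[:,1].argsort()[:5];print(q[i].round(3));q=q[(q[:,2]>.352)];i=q[:,1].argsort()[:5];print(q[i].round(3))
print(manip.state()['joint_positions'])
E
```

```text
[ 0.672931 -0.175868]
0,0.0002,0.0227,-0.0004,0,0,-6.16,
0,-0.0023,0.0226,-0.0004,0,0,-6.16,
0,-0.0047,0.0222,-0.0004,0,0,-6.16,
0,-0.0070,0.0216,-0.0004,0,0,-6.16,
0,-0.0093,0.0207,-0.0004,0,0,-6.16,
0,-0.0115,0.0196,-0.0004,0,0,-6.16,
0,-0.0135,0.0182,-0.0004,0,0,-6.16,
0,-0.0154,0.0167,-0.0004,0,0,-6.16,
--
0,-0.0109,0.0010,-0.0000,0,0,-5.84,
0,-0.0110,-0.0001,-0.0000,0,0,-5.84,
0,-0.0109,-0.0012,-0.0000,0,0,-5.84,
0,-0.0107,-0.0023,-0.0000,0,0,-5.84,
0,-0.0104,-0.0034,-0.0000,0,0,-5.84,
0,-0.0100,-0.0044,-0.0000,0,0,-5.84,
0,-0.0095,-0.0054,-0.0000,0,0,-5.84,
--
[[ 0.54  -0.198  0.998]
 [ 0.54  -0.198  0.998]
 [ 0.54  -0.198  0.998]
 [ 0.54  -0.198  0.998]
 [ 0.54  -0.198  0.998]]
[[ 0.54  -0.198  0.998]
 [ 0.54  -0.198  0.998]
 [ 0.54  -0.198  0.998]
 [ 0.54  -0.198  0.998]
 [ 0.54  -0.198  0.998]]
[-3.50911700e+01  2.73612687e+01  8.13812931e+00  7.01693080e+01
 -1.35780925e-02  1.15921096e+00]
```

```bash
python3 -m jog '[0,0,0.0227,0,0,0,-6.16, 0,-0.0023,0.0226,0,0,0,-6.16, 0,-0.0047,0.0222,0,0,0,-6.16, 0,-0.007,0.0216,0,0,0,-6.16, 0,-0.0093,0.0207,0,0,0,-6.16]'
python3 -m jog '[0,-0.0115,0.0196,0,0,0,-6.16, 0,-0.0135,0.0182,0,0,0,-6.16, 0,-0.0154,0.0167,0,0,0,-6.16, 0,0,0,0,0,0,0, 0,0,0,0,0,0,0]'
python3 - <<'E'
from plan import *
s=manip.state();print(s['tcp_pos'],yaw(),s['joint_positions'])
d=cap('top','t5.png')
import pickle
d0=pickle.load(open('top.pkl','rb'))
m=(d0['range_z']-d['range_z']>.03)&(d['range_z']>0)
v,u=np.nonzero(m);f=240/np.tan(np.radians(d['vertical_fov']/2));z=d['range_z'][v,u]
Q=np.array(d['xyz'])+(np.c_[(u-d['cx'])/f,(v-d['cy'])/f,np.ones(len(u))]*z[:,None])@np.array(d['rotation']).T
t=s['tcp_pos'];az=t[:2]/np.hypot(*t[:2]);r=Q[:,:2]@az;l=Q[:,:2]@np.array([-az[1],az[0]])
for a in np.arange(.2,.75,.05):
    k=(r>a)&(r<a+.05)
    if k.any():print(round(a,2),'lat',l[k].min().round(3),l[k].max().round(3),'z',np.percentile(Q[k,2],[5,50,98]).round(3))
a=d0;u,v=np.meshgrid(range(180,250),range(270,345));u=u.ravel();v=v.ravel();z=a['range_z'][v,u];k=z>.2
C=np.array([pt(a,x,y) for x,y in zip(u[k],v[k])]);C=C[(C[:,2]>.33)&(C[:,2]<.5)];print(C[C[:,1].argsort()[:4]].round(3),C[:,0].min())
cv2.imwrite('pics/t5c.png',cv2.resize(cv2.imread('pics/t5.png')[100:400,100:500],(800,600)))
E
```

```text
clock: 8.67
tcp_pos: [0.5572, -0.2518, 0.1232]
tool_rot: [[-0.996, 0.09, -0.002], [0.09, 0.996, 0.001], [0.002, 0.001, -1.0]]
wrist_force: [0.5, -0.6, 0.1]
gripper_width: -0.0003
clock: 9.08
tcp_pos: [0.5972, -0.1963, 0.1231]
tool_rot: [[-0.974, -0.227, -0.002], [-0.227, 0.974, 0.0], [0.002, 0.001, -1.0]]
wrist_force: [0.1, -0.7, 0.8]
gripper_width: -0.0003
[ 0.59717303 -0.1963434   0.12306726] -166.88985926000439 [-1.81860464e+01  3.10741524e+01  1.32110209e+01  7.22678637e+01
 -2.73657871e-02 -3.12961067e+01]
0.35 lat -0.673 0.054 z [0.481 0.642 0.645]
0.4 lat -0.056 0.054 z [0.639 0.651 0.658]
0.45 lat -0.056 0.054 z [0.628 0.639 0.647]
0.5 lat -0.051 0.048 z [0.612 0.624 0.633]
0.55 lat -0.045 0.043 z [0.597 0.604 0.616]
0.6 lat -0.213 0.046 z [0.579 0.593 0.603]
0.65 lat -0.153 0.045 z [0.566 0.582 0.591]
[[ 0.499 -0.08   0.365]
 [ 0.497 -0.08   0.363]
 [ 0.5   -0.08   0.363]
 [ 0.507 -0.08   0.357]] 0.4971171755694598
```

View pics/t5c.png

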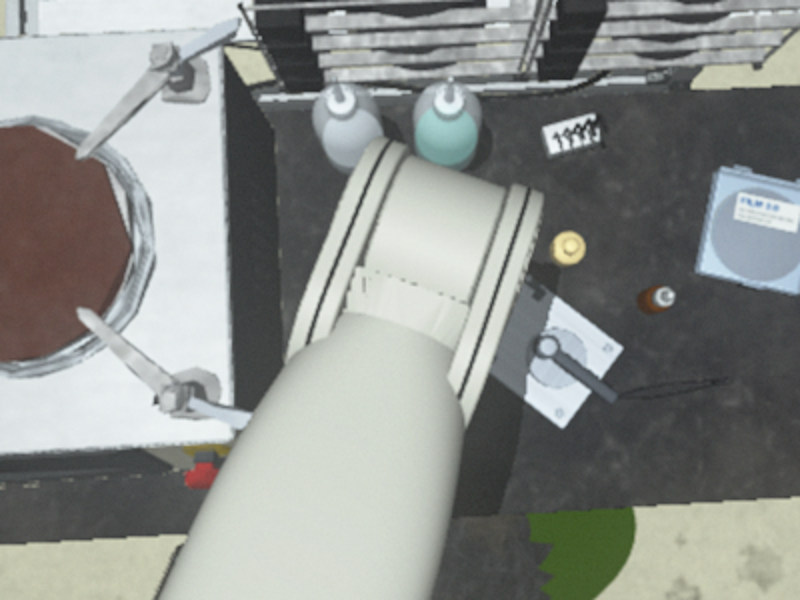

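The forearm is far above the clamps, and the lever looks parallel to the plate edge (hub (545,345), end (612,395)). I'll continue behind the slide.

```bash
python3 -m jog '[0,-0.0109,0.001,0,0,0,-5.84, 0,-0.011,0,0,0,0,-5.84, 0,-0.011,-0.0012,0,0,0,-5.84, 0,-0.0107,-0.0023,0,0,0,-5.84, 0,-0.0104,-0.0034,0,0,0,-5.84]'
python3 -m jog '[0,-0.010,-0.0044,0,0,0,-5.84, 0,-0.0095,-0.0054,0,0,0,-5.84, 0,0,0,0,0,0,0, 0,0,0,0,0,0,0, 0,0,0,0,0,0,0]'
python3 - <<'E'
from plan import *
s=manip.state();print(tofx(s['tcp_pos']),yaw(),s['joint_positions'])
c=fx(-.179,0);plan([([c[0],c[1],-.003],-126.1,4)])
w=cap('wrist','w5.png')
E
```

```text
clock: 9.55
tcp_pos: [0.6488, -0.1815, 0.124]
tool_rot: [[-0.739, -0.674, -0.001], [-0.674, 0.739, -0.0], [0.001, 0.001, -1.0]]
wrist_force: [0.1, -0.1, 0.4]
gripper_width: -0.0002
clock: 9.97
tcp_pos: [0.6691, -0.1741, 0.124]
tool_rot: [[-0.592, -0.806, -0.001], [-0.806, 0.592, -0.0], [0.001, 0.001, -1.0]]
wrist_force: [0.0, 0.3, -0.7]
gripper_width: -0.0003
(np.float64(-178.16341215762583), np.float64(-4.162351315926349)) -126.29742654274709 [-1.45714645e+01  3.85845056e+01  2.64323533e+01  7.79285381e+01
 -2.20863092e-02 -6.82739931e+01]
0,-0.0002,-0.0010,0.0318,0,0,-0.05,
0,-0.0002,-0.0010,0.0318,0,0,-0.05,
0,-0.0002,-0.0010,0.0318,0,0,-0.05,
0,-0.0002,-0.0010,0.0318,0,0,-0.05,
--
```

View pics/w5.png

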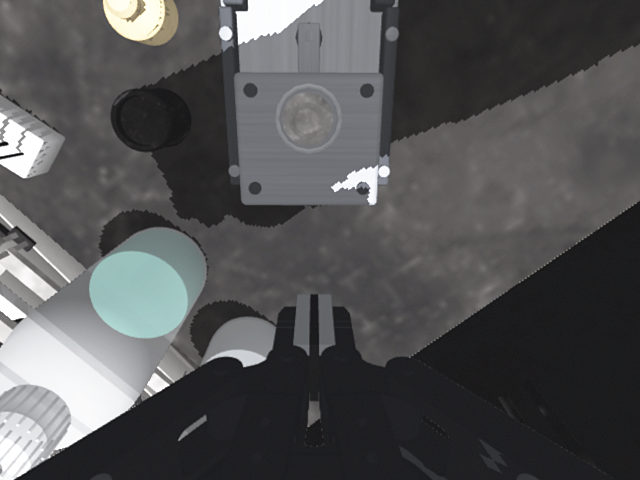

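```bash
python3 -c "
from plan import *
w=cap('wrist')
for u in(250,308,365):print(tofx(plane(w,u,205,.045)))
print(tofx(pt(w,305,110)),pt(w,305,110))"
python3 -m jog '[0,0,-0.0006,0.03,0,0,0, 0,0,-0.0006,0.03,0,0,0, 0,0,-0.0006,0.03,0,0,0, 0,0,-0.0006,0.02,0,0,0, 0,0,0,0,0,0,0]'
python3 -c "
from plan import *
w=cap('wrist')
s=manip.state();print(s['tcp_pos'],tofx(s['tcp_pos']),s['joint_positions'])
for u,v in((304,298),(325,298),(304,310)):print(pt(w,u,v),tofx(pt(w,u,v)))"
```

```text
(np.float64(-159.32312414357474), np.float64(36.09783898116205))
(np.float64(-159.46684527590605), np.float64(-1.15410361219008))
(np.float64(-159.60815259169314), np.float64(-37.780394612924))
(np.float64(-100.10122929025503), np.float64(-0.6324999243700267)) [ 0.62596113 -0.23922819  0.08419313]
clock: 10.48
tcp_pos: [0.6673, -0.1738, 0.0086]
tool_rot: [[-0.59, -0.807, -0.01], [-0.807, 0.59, 0.003], [0.004, 0.01, -1.0]]
wrist_force: [-1.1, 0.6, -0.8]
gripper_width: 0.0002
[ 0.66906413 -0.17415128  0.01154532] (np.float64(-178.0710350605468), np.float64(-4.135578952749866)) [-1.45865317e+01  4.31773300e+01  1.76906225e+01  6.49071139e+01
 -6.97862085e-03 -6.84295552e+01]
[ 0.66413005 -0.18415355  0.03746199] (np.float64(-167.08303321284083), np.float64(-2.2309802553862195))
[ 0.65738604 -0.17957624  0.0380867 ] (np.float64(-166.80927418151347), np.float64(-10.37617818088285))
[ 0.66382558 -0.18435179  0.04723422] (np.float64(-166.7435187921431), np.float64(-2.3602269476994535))
```

```bash
python3 -m jog '[0,0,-0.001,0.007,0,0,0, 0,0,-0.001,0.006,0,0,0, 0,0.003,-0.001,0,0,0,0, 0,0.003,0,0,0,0,0, 0,0.003,0,0,0,0,0]'
python3 -m jog '[0,0.003,0,0,0,0,0, 0,0.004,0,0,0,0,0, 0,0.004,0,0,0,0,0, 0,0.004,0,0,0,0,0, 0,0.004,0,0,0,0,0]'
python3 -c "
from plan import *
s=manip.state();print(s['tcp_pos'],tofx(s['tcp_pos']),yaw())
w=cap('wrist','w6.png')
for u,v in((304,298),(325,298)):print(pt(w,u,v)[2])"
```

```text
clock: 10.95
tcp_pos: [0.6699, -0.184, 0.0026]
tool_rot: [[-0.589, -0.808, 0.002], [-0.808, 0.589, -0.0], [-0.001, -0.002, -1.0]]
wrist_force: [0.3, -0.2, 0.7]
gripper_width: 0.0002
clock: 11.37
tcp_pos: [0.6589, -0.1988, 0.0026]
tool_rot: [[-0.588, -0.809, 0.002], [-0.809, 0.588, 0.0], [-0.001, -0.002, -1.0]]
wrist_force: [2.6, 3.3, 3.5]
gripper_width: 0.0002
[ 0.658882   -0.19879191  0.00255666] (np.float64(-152.16413802984073), np.float64(2.1505911771436406)) -126.0477539371259
0.04396855713537898
0.04478065026041682
```

View pics/w6.png

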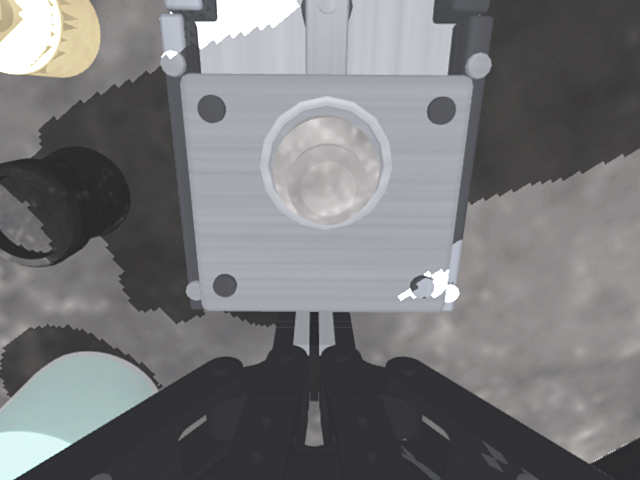

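```bash
python3 -m jog '[0,0.004,0,0,0,0,0, 0,0.004,0,0,0,0,0, 0,0.003,0,0,0,0,0, 0,0.003,0,0,0,0,0, 0,0.002,0,0,0,0,0]'
python3 -c "
from plan import *
s=manip.state();print(tofx(s['tcp_pos']))"
```

```text
clock: 11.83
tcp_pos: [0.6486, -0.2123, 0.0017]
tool_rot: [[-0.589, -0.808, 0.0], [-0.808, 0.589, -0.0], [0.0, -0.0, -1.0]]
wrist_force: [2.9, 2.8, 3.4]
gripper_width: 0.0005
(np.float64(-135.22504126700724), np.float64(1.7662714842248546))
```

```bash
python3 -m jog '[0,0.002,0,0,0,0,0, 0,0.001,0,0,0,0,0, 0,0.001,0,0,0,0,0, 0,0,0,0,0,0,0, 0,0,0,0,0,0,0]'
python3 -c "
from plan import *
s=manip.state();print(tofx(s['tcp_pos']))"
```

```text
clock: 12.25
tcp_pos: [0.6476, -0.2135, 0.0016]
tool_rot: [[-0.588, -0.809, 0.002], [-0.809, 0.588, 0.002], [-0.003, -0.0, -1.0]]
wrist_force: [5.4, 5.7, 2.7]
gripper_width: -0.0003
(np.float64(-133.66887831873467), np.float64(1.6836859458132376))
```

```bash
python3 -m jog '[0,0.001,0,0,0,0,0, 0,0.001,0,0,0,0,0, 0,0.001,0,0,0,0,0, 0,0,0,0,0,0,0, 0,0,0,0,0,0,0]'
python3 -c "
from plan import *
s=manip.state();print(tofx(s['tcp_pos']))"
```

```text
clock: 12.67
tcp_pos: [0.6476, -0.2134, 0.0017]
tool_rot: [[-0.586, -0.81, 0.005], [-0.81, 0.586, 0.006], [-0.008, -0.001, -1.0]]
wrist_force: [8.7, 10.6, 1.8]
gripper_width: 0.0001
(np.float64(-133.72913721076773), np.float64(1.6881286796524981))
```

Force rises to 14 N with no motion, and the travel reads about 37 mm, so the slide is home. I'll back off, lift, clear the view and check.

```bash
python3 -m jog '[0,-0.007,0,0,0,0,0, 0,-0.01,0,0,0,0,0, 0,-0.01,0,0,0,0,0, 0,0,0,-0.03,0,0,0, 0,0,0,-0.04,0,0,0]'
python3 -m jog '[0,0,0,-0.04,0,0,0, 0,0,0,-0.04,0,0,0, 0,0.0153,0.0316,0,0,0,0, 0,0.0153,0.0316,0,0,0,0, 0,0.0153,0.0316,0,0,0,0]'
python3 -m jog '[0,0.0153,0.0316,0,0,0,0, 0,0.0153,0.0316,0,0,0,0, 0,0.0153,0.0316,0,0,0,0, 0,0.0153,0.0316,0,0,0,0, 0,0,0,0,0,0,0]'
python3 - <<'E'
from plan import *
import pickle
d=cap('top','t6.png');pickle.dump(d,open('top6.pkl','wb'));cap('scene','s6.png')
b=cv2.imread('pics/t6.png')[190:330,290:470];cv2.imwrite('pics/c6.png',cv2.resize(b,None,fx=4,fy=4,interpolation=cv2.INTER_CUBIC))
E
```

```text
clock: 13.08
tcp_pos: [0.656, -0.194, 0.0657]
tool_rot: [[-0.588, -0.808, -0.013], [-0.809, 0.588, 0.002], [0.006, 0.012, -1.0]]
wrist_force: [0.8, -0.3, -0.5]
gripper_width: -0.0001
clock: 13.5
tcp_pos: [0.5564, -0.1773, 0.1519]
tool_rot: [[-0.589, -0.808, 0.001], [-0.808, 0.589, -0.002], [0.001, -0.002, -1.0]]
wrist_force: [1.0, -0.5, -0.2]
gripper_width: -0.0003
clock: 13.92
tcp_pos: [0.4091, -0.1497, 0.1494]
tool_rot: [[-0.59, -0.807, -0.012], [-0.807, 0.59, 0.002], [0.005, 0.011, -1.0]]
wrist_force: [-1.2, 1.1, -0.6]
gripper_width: 0.0001
```

View pics/c6.png

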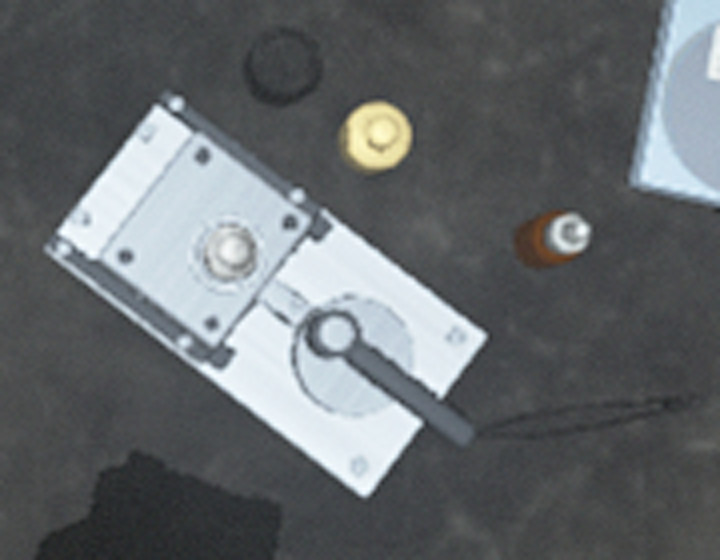

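The picture shows the slide against both stops, the weight upright in its seat at (232,252), the bystanders at their first pixels, and the lever running from (335,333) to about (463,436).

```bash
python3 - <<'E'
from plan import *
import pickle
d=pickle.load(open('top6.pkl','rb'));d0=pickle.load(open('top.pkl','rb'))
P=lambda u,v,z:plane(d,290+(u+.5)/4-.5,190+(v+.5)/4-.5,z)[:2]
h=P(335,333,.069)
for t in((463,436),):
    v=P(*t,.062)-h;print('lever a',np.degrees(np.arctan2(-v@Y,v@X)),np.linalg.norm(v))
w=P(232,247,.085);print('weight',tofx(w))
# lever axis from dark pixels between hub and tip
hsv=cv2.cvtColor(d['img'],cv2.COLOR_RGB2GRAY);Q=[]
for v in range(278,296):
    for u in range(380,402):
        q=plane(d,u,v,.062)[:2];r=tofx(q)
        if 22<r[0]<68 and abs(r[1])<20 and hsv[v,u]<105:Q.append(r)
Q=np.array(Q);vx,vy,_,_=cv2.fitLine(Q.astype(np.float32),cv2.DIST_L2,0,.1,.01).ravel();print(len(Q),'a fit',-np.degrees(np.arctan(vy/vx)),'mean y',Q.mean(0))
df=np.abs(d['img'].astype(int)-d0['img']).max(2)
for n,u,v in(('loupe',361,206),('brass',384,223),('drop',430,248),('tweez',440,293)):print(n,(df[v-8:v+9,u-10:u+11]>40).sum())
E
```

```text
lever a 1.0162974556818596 0.08476044391206926
weight (np.float64(-69.71651237163724), np.float64(0.7700758571584434))
84 a fit -2.4412503 mean y [46.6518417  -0.64647951]
loupe 0
brass 0
drop 0
tweez 0
```

```bash
python3 -c "
from h import *
print(manip.state()['wrist_force'],manip.state()['clock']);print(order.sign_off())"
```

```text
[0.5588182  0.58203091 0.72350708] 14.0167
the job is handed in; nothing more can be done
None
```

The job is handed in. I pushed the cam's lever round to its low point with the closed fingertips. I then pushed the slide from behind onto both end stops and took the hand away. It took about 14 s of robot time.

**Final checks:**
- **Cam:** two estimates from the top camera put the lever at +1.0° and −2.4°, well inside the ±17° (0.3 rad) allowed.
- **Slide:** it travelled about 37 mm, and the push force then rose to about 14 N with no further motion.
- **Small weight:** it stands in its seat at fixture x = −69.7 mm, where −69 mm was expected.
- **Bystanders:** the loupe, brass weight, dropper bottle and tweezers show no pixel change from the first picture.
- **Contact:** the robot touches nothing.

**Disagreement:** both cameras showed the fingertips about 42 mm higher than the reported tool position implies. Because of this, my first sweep passed over the lever without touching it. I corrected for the camera height and repeated the sweep. The first sweep touched nothing.

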